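# Set the angle gauge on the jade slab for the saw line

## Robot

A 6-joint arm with a two-finger parallel gripper is mounted at the origin on the work surface. World frame = base frame: x ahead of the robot, y to its left, z up, the work surface at z = 0. Lengths are in mm, angles in rad, forces in N, time in s.
With the tool pointing down it reaches from about 350 to 950 mm from the base axis. Payload 17.4 kg.
Tool frame: the origin (TCP) lies midway between the tips of the shut fingers; the grasp point (between the pads) lies 19 mm behind it; z points along the fingers, y is the direction in which the jaws open and shut (so a half turn about z gives the same grasp; the last joint's range is limited). The gripper opens to 93 mm and grips with 3 to 60 N. Pads are 15 mm wide; open, the fingers measure 128 mm over their backs; the gripper's body (75 mm by 188 mm) begins 65 mm behind the grasp point.
Start: joints at [-1.259, 0.116, 1.442, -0, 1.584, -0.038], TCP at [231.32, -634.132, 218.646] pointing down, gripper open.
Joint ranges: [-2.83, 2.83], [-0.83, 2.19], [0.07, 2.5], [-1.14, 4.28], [0.01, 3], [-2.97, 2.97]. Speed limits (rad/s): [1.89, 1.89, 2.22, 3.14, 3.14, 3.14].

## Interface

Orientations are given as a rotation vector (axis times angle).
In Python, from plant import status, imaging, workorder, trace gives the robot as it stands.
- The arm moves only by the tool step_arm, never from a script. Its argument "rows" is a list that holds one entry, the list of rows, each a list of 7 numbers: the opening, from -1 (shut) to 1 (fully open), then the shift along the tool's x, y, z in m, then the turn, a rotation vector about the tool's x, y, z in rad. In form: [[[fingers, dx, dy, dz, wx, wy, wz], ...]]. A call has 1 to 12 rows; each row is the pose to reach, as a shift and turn from the pose commanded when the call began, along the tool's axes at that moment; what a row does not reach only later rows make up. A row lasts 1/10 s, in which the tool goes at most 50 mm and 8.59 degrees, less where a joint would pass 70% of its speed; a pose out of reach is approached as far as the arm can. A call with a gripper value outside its range is refused whole. The fingers move at their own pace and stop on an object; "newtons" is the grip in N (left out, the last holds). Time passes only in rows, so rows that repeat a pose let the fingers close. It gives the time, the measured TCP pose, the force and the opening at its end, in the units of the state.
- status.sense(): the state, without advancing time (a new reading comes with each control period).
- imaging.get_image(name): name is "side" or "top"; returns the picture (384x512x3 uint8, red, green, blue); there is no depth.
- imaging.camera_params(name): a dict with "K" (3x3 intrinsics, pixels), "eye" and "attitude" of the camera in the world. Camera axes: x right, y down, z forward; pixel columns grow to the right and rows downward; lengths in mm; the calibration is good to about 2 mm. A picture is of the moment at which its call begins. camera_params takes no time and is no camera call.
- workorder.close_job(): hands the job in, once; it reports no verdict.
Trained networks look in the newest picture that a camera, given by its name, has taken for a name from the list of things; names that differ only in an ending like _2 or _b are one class to them, and where a whole thing is asked for, a point or a joint stands for the part that bears it (a point fixed in the world has none). Each returns a list of dicts, best first, with "confidence" (0 to 1); they miss things now and then, are a little off and sometimes report something else, mostly with a low value. They report only what shows in the picture. A call takes as long as a camera call.
- trace(label, camera): "pixels" (384x512 bool, what is visible of it) and "bbox" ([centre column, centre row, width, height] in pixels, round what is visible of it).
The state is a dict: "time_s": time; "joints": joint angles; "qd": joint speeds; "joint_efforts": joint torques, N m; "position": TCP position; "ee_rot": TCP orientation; "wrist_force": force on the tool from outside, world axes, zero at the start; "moment": the same for the moment, N m; "grip_width": finger opening in mm.
Only numpy, scipy, OpenCV 4.12 (cv2) and the standard library are available. Lean on these libraries where they do the work, as an engineer would, in place of code of your own. Each camera call takes 0.05 s, during which the arm holds its last target.

## Task

Pick up the dial angle gauge and set its straight base on the crest of the uneven rim of the jade slab clamped in the vise, the gauge standing upright and running lengthwise along the slab. Rock it end to end on the crest until its swinging pointer settles over the index tab on the dial, and finish like that: still gripping the gauge, not letting go, its base resting lightly on the stone and on nothing else, so that the saw line can be scribed along it. Do not lay the gauge over, and leave the other things on the bench where they are.

Things in the scene. Friction and masses are not known exactly. Their poses are not given: they have to be found in the camera images.
- gauge: loose dial angle gauge, 0.28 to 0.45 kg, upright. Aluminium base bar 160 long (y) x 30 (x) x 16 high; on it a grey case 22 thick (x): round dial, radius 44, centre 58 above the underside, and over it a plain grip block 44 wide (y), 22 thick, up to 140, to be gripped across x from above. Origin: centre of the base's underside; z up; dial faces +x, its black bezel 5 proud up to z = 102. Sizes in mm
- base_mid (a point): centre of the underside of the gauge's base bar (the gauge's origin); axes as the gauge's
- grip (a point): middle of the gauge's grip block, 119 mm above the underside; 21 mm of block above it, 17 mm below it down to the bezel; axes as the gauge's
- pointer (a joint): angle (rad) of the swinging black pointer about the gauge's x axis through the dial's centre; 0 = towards the base. It hangs by its own weight, swings 3 times a second and settles in 1 to 2 s. Settled it is plumb: it reads minus the gauge's tilt about its own +x (lowering the +y end of the base makes it positive)
- index (a joint): angle (rad) at which the index tab is locked on the dial, same axis, zero and sign as the pointer; 0.15 to 0.38, differs from job to job. The tab is a brass bar 5 mm wide across the dial's rim, 33 to 45 mm from its centre
- pointer_tip (a point): tip of the pointer, 32.5 mm from the dial's centre; its frame turns with the pointer, z from the tip to the dial's centre
- index_tab (a point): on the index tab, 36.5 mm from the dial's centre; its frame turns with the tab, z towards the dial's centre
- slab: slab of jade 40 mm thick (its x), 160 long (its y), 110 high, standing on edge and clamped fast between the vise's jaws, sawn faces to +x and -x, the lumpy natural rim up. Origin: centre of its underside; z up
- crest (a point): top of the slab's rim, mid-thickness, 110 mm above the slab's underside, 128 mm above the bench; axes as the slab's. Here the rim is rounded along the slab's length (radius 32 mm, centre straight below) and straight across its thickness; lower lumps lie to both sides, so a straight base can rock about 27 degrees either way
- vise: grey iron screw vise bolted to the bench: base plate 240 (x) x 120 (y) x 18 mm, jaws 110 wide, tops 76 above the bench; screw and cross handle towards its -x, out to 160 mm from the origin. Origin: underside, below the slab's mid-thickness; y along the jaws
- brush: hand brush lying on the bench, bystander; origin at the middle of its underside
- core_tall: standing drilled stone core, 28 mm across, 45 high, bystander; origin under its centre
- core_short: standing drilled stone core, 36 mm across, 30 high, bystander; origin under its centre
- grit_jar: white jar, 64 mm across, 85 high, bystander; origin under its centre
- wrench: steel wrench lying on the bench, bystander; origin at the middle of its underside
- water_bottle: clear bottle, 64 mm across, 160 high, bystander; origin under its centre

How it is judged (in metres and radians):
On the way, in this order (a step that is already met when the one before it is completed fails the run):
1. the gauge is gripped and lifted clear of the bench (contact force between the fingers and gauge above 2 N and height (world z) of base_mid above 0.03 m and contact force between gauge and slab below 0.1 N), for 0.2 s.
2. the gripped gauge stands on the crest of the slab (contact force between the fingers and gauge above 2 N and contact force between gauge and slab above 0.5 N and horizontal distance between base_mid and crest below 0.05 m), for 0.2 s.
At the end, for the whole second after the job is handed in: Gauge still gripped; base pressing the slab with 0.5 to 20 N, clear of the vise; base middle within 50 mm of the crest in plan, 18 mm of mid-thickness; gauge within 0.2 rad of lengthwise and sideways-upright; pointer still and within 0.06 rad of the tab, for the last second (all of step 2 and contact force between gauge and slab below 20 N and contact force between gauge and vise below 0.1 N and height (world z) of base_mid above 0.1 m and x of base_mid in the frame of crest between -0.018 and 0.018 m and angle between the x axis of gauge and the x axis of slab, either way round below 0.2 rad and angle between the z axis of pointer_tip and the z axis of index_tab, either way round below 0.06 rad and velocity of joint pointer between -0.3 and 0.3 rad/s); the arm keeps its last pose, push and grip.
It fails at once if the gauge is laid or tipped over (more than 50 degrees from upright) (angle between gauge's own z axis and vertical above 0.87 rad).
It fails at once if the gauge is rammed against the slab (over 60 N) (contact force between gauge and slab above 60 N).
It fails at once if another thing on the bench is displaced by more than 30 mm (distance of any of brush, core_tall, core_short, grit_jar, wrench, water_bottle from where it was at the start of the episode above 0.03 m).
It also fails if it takes over 58 s, if anything falls off the work surface, if the arm or the gripper's body presses on something with over 40 N, if the wrist force passes 120 N, or if a joint passes its speed limit or range.

## Working session

There is one attempt and no reset: what is moved stays moved. The work goes in short steps, Python scripts to look and compute and a tool call to move; the robot and the scene stay as the last step left them, time stands still between calls to the robot, and variables do not carry over. Pictures are saved under pics/ and viewed, and the job is handed in when it is done.

Besides the shell and the picture viewer there is one more tool, called after "Call:" by a JSON object that holds its "api" and its "payload", one argument or row to a line. step_arm: Moves the arm, as the interface text tells. Its arguments: {"type":"object","properties":{"rows":{"type":"array"},"newtons":{"type":"number"}},"required":["rows"]}

```bash
mkdir -p pics
python3 - <<'E'
from plant import status, imaging
import cv2
s=status.sense(); print(s)
for n in("side","top"):
    p=imaging.camera_params(n); print(n,p)
    cv2.imwrite(f"pics/{n}0.png",imaging.get_image(n)[:,:,::-1])
E
```

```text
{'time_s': 0.0, 'joints': array([-1.25877377e+00,  1.16471377e-01,  1.44228738e+00,  1.71770899e-05,
        1.58396312e+00, -3.77945735e-02]), 'qd': array([ 0.00032944,  0.00083547, -0.00061446,  0.00149113, -0.00153006,
       -0.00177491]), 'joint_efforts': array([-7.31757445e-04, -7.21257019e+01, -6.22611952e+01,  7.78447883e-02,
        2.37368199e-02, -5.99847954e-05]), 'position': array([ 231.27750003, -633.92517249,  217.90129066]), 'ee_rot': array([-3.09255573e+00, -5.46499243e-01,  2.15644252e-04]), 'wrist_force': array([-0.64923548, -0.83849439,  0.63457729]), 'moment': array([-0.02644723,  0.01003944,  0.01217736]), 'grip_width': 92.88669100627205}
side {'K': array([[486.12956301,   0.        , 254.28141413],
       [  0.        , 486.12956301, 193.78804008],
       [  0.        ,   0.        ,   1.        ]]), 'eye': array([ 255.5735526 , 1129.02977233,  734.59061304]), 'attitude': array([-0.38500109,  2.57001996, -1.53490951])}
top {'K': array([[419.47332794,   0.        , 255.76181861],
       [  0.        , 419.47332794, 189.77804734],
       [  0.        ,   0.        ,   1.        ]]), 'eye': array([ 434.00549125,  -13.37516434, 1266.71937543]), 'attitude': array([-2.17702643,  2.15814817, -0.08640525])}
```

View pics/side0.png

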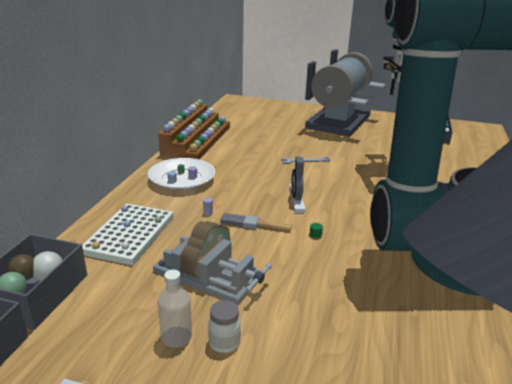

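View pics/top0.png

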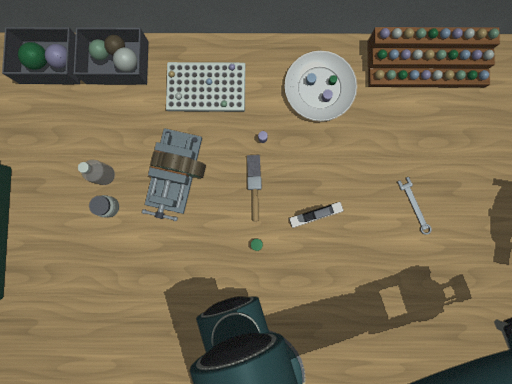

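```bash
cat > h.py <<'E'
import numpy as np, cv2
from scipy.spatial.transform import Rotation as R
from plant import status, imaging, trace
def cam(n):
    p=imaging.camera_params(n); return p['K'],np.array(p['eye']),R.from_rotvec(p['attitude']).as_matrix()
def proj(n,P):
    K,e,A=cam(n); q=(np.atleast_2d(P)-e)@A; q=q@K.T; return q[:,:2]/q[:,2:]
def ray(n,uv,z):
    K,e,A=cam(n); d=A@np.linalg.solve(K,np.array([uv[0],uv[1],1.])); return e+d*(z-e[2])/d[2]
def crop(n,c,w,h,f,out,im=None):
    im=imaging.get_image(n) if im is None else im
    x,y=int(c[0]-w/2),int(c[1]-h/2); x=max(x,0);y=max(y,0)
    cv2.imwrite(out,cv2.resize(im[y:y+h,x:x+w,::-1],None,fx=f,fy=f,interpolation=cv2.INTER_CUBIC)); return x,y
E
python3 - <<'E'
from h import *
print(crop("top",(316,214),80,60,10,"pics/tg.png"))
print(crop("top",(173,172),110,110,5,"pics/tv.png"))
print(crop("side",(215,260),130,100,6,"pics/sv.png"))
print(crop("side",(300,185),80,80,7,"pics/sg.png"))
for n in("top","side"):
    imaging.get_image(n)
    for l in("gauge","slab","vise","index","pointer"):
        t=trace(l,n)
        for d in t[:2]:
            m=d["pixels"]; r=None
            ys,xs=np.nonzero(m)
            print(n,l,round(d["confidence"],2),np.round(d["bbox"],1),m.sum(),cv2.minAreaRect(np.c_[xs,ys].astype(np.float32)) if len(xs) else None)
            np.save(f"m_{n}_{l}.npy",t[0]["pixels"])
    for l in("brush","core_tall","core_short","grit_jar","wrench","water_bottle"):
        for d in trace(l,n)[:1]: print(n,l,round(d["confidence"],2),np.round(d["bbox"],1), ray(n,d["bbox"][:2],20)[:2] )
E
```

```text
(276, 184)
(118, 117)
(150, 210)
(260, 145)
top gauge 0.79 [318.4 214.4  49.4  25. ] 561 ((315.8052673339844, 213.9008026123047), (10.77046012878418, 54.70823669433594), 71.99584197998047)
top slab 0.94 [175.4 165.6  56.1  23.5] 836 ((177.8550262451172, 163.0653839111328), (54.54322814941406, 16.591472625732422), 14.38139533996582)
top slab 0.18 [413.9 204.5  30.9  55.6] 437 ((414.7326965332031, 203.93064880371094), (55.89947509765625, 12.557417869567871), 63.94650650024414)
top vise 0.89 [170.4 175.2  64.3  94.2] 2927 ((169.6764678955078, 174.29412841796875), (45.11162567138672, 90.46578979492188), 14.03624439239502)
top brush 0.73 [255.  187.7  16.2  65.6] [556.19868731   5.90207049]
top core_tall 0.55 [261.1 137.1   8.3  10.1] [709.88681324 -11.0676298 ]
top grit_jar 0.64 [104.7 206.2  33.8  20.5] [497.04050875 454.51546235]
top wrench 0.75 [414.6 206.2  34.5  57.8] [ 504.98129474 -467.08419962]
top water_bottle 0.92 [ 94.2 172.4  36.7  26.9] [598.59611357 490.65016605]
side gauge 0.79 [298.4 183.2  17.1  52.7] 636 ((296.5, 184.5), (55.0, 15.0), 90.0)
side slab 0.71 [206.3 248.8  49.4  63.9] 1423 ((203.88661193847656, 248.50514221191406), (38.17701721191406, 59.09314727783203), 23.96249008178711)
side vise 0.9 [212.7 271.4 113.6  66.5] 3515 ((212.30311584472656, 264.26910400390625), (110.42256164550781, 56.302703857421875), 19.798877716064453)
side brush 0.86 [258.1 220.   73.1  16. ] [553.08843842   4.65887352]
side core_tall 0.5 [208.2 206.6   9.3  20.6] [712.08314352 -20.9159225 ]
side core_short 0.51 [315.4 230.1  13.4  18.2] [390.54581701   5.58641299]
side grit_jar 0.78 [223.1 326.3  34.8  51.4] [508.08493921 426.5861236 ]
side wrench 0.68 [305.9 157.2  45.7   4. ] [ 507.11307828 -464.66200473]
side water_bottle 0.72 [175.9 309.9  33.6  74.5] [619.82727779 411.10177314]
```

View pics/tg.png

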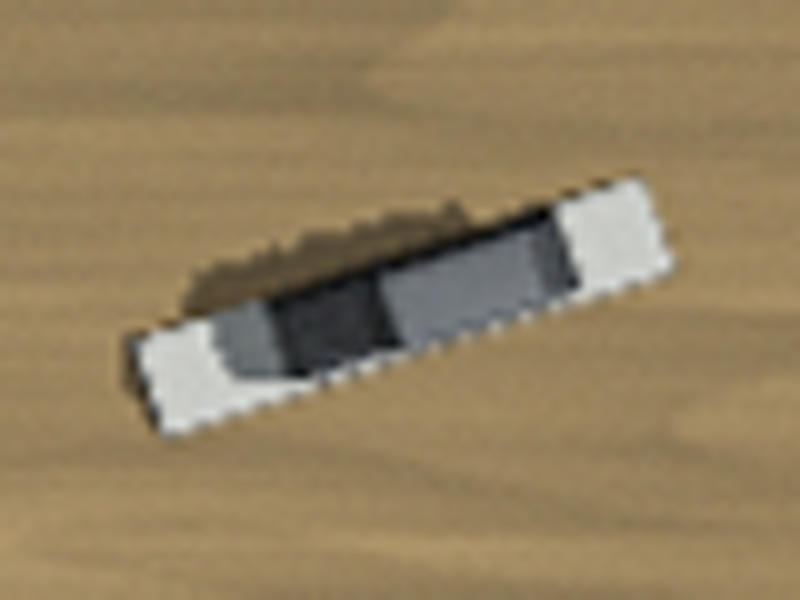

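View pics/tv.png

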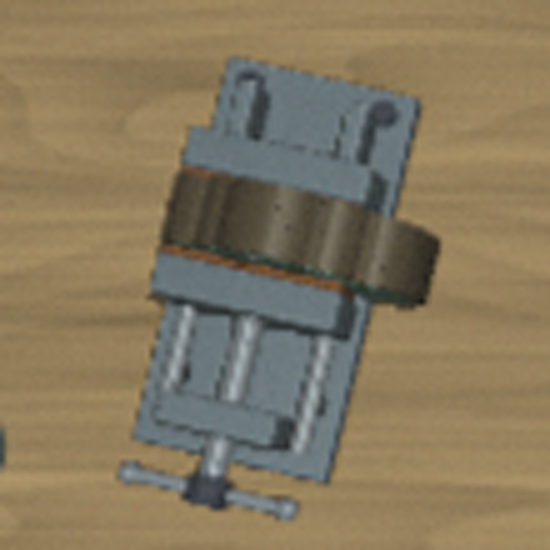

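View pics/sv.png

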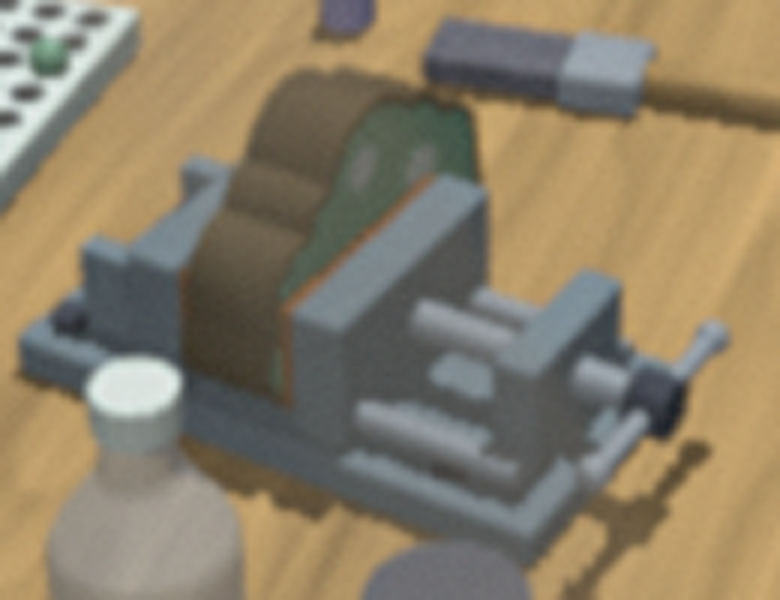

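View pics/sg.png

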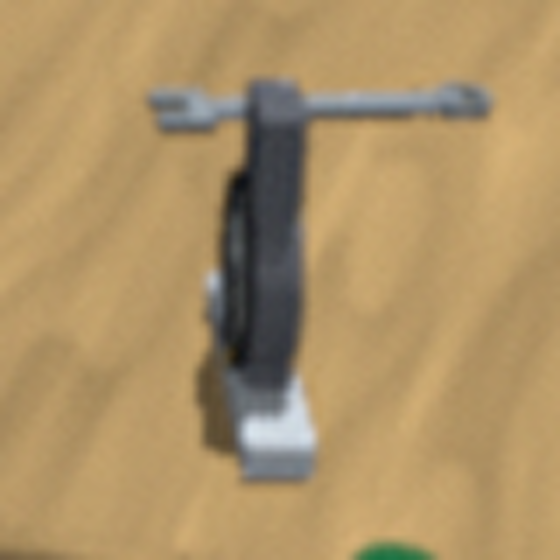

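Run:
```python
from h import *
g=np.array([[137,335],[160,437],[675,265],[640,180]])/10+[276,184]
P=np.array([ray("top",u,16)[:2] for u in g]);print(P.round(1))
d=(P[0]+P[1]-P[2]-P[3])/2; print("gauge c",P.mean(0),"len",np.linalg.norm(d),"yaw of +y end",np.degrees(np.arctan2(-d[0],d[1])))
d=((P[1]-P[0])+(P[2]-P[3]))/2;print(np.linalg.norm(d),np.degrees(np.arctan2(d[1],d[0])))
v=np.array([[230,57],[420,100],[328,483],[135,440]])/5+[118,117]
P=np.array([ray("top",u,18)[:2] for u in v]);print(P.round(1),P.mean(0))
d=(P[0]+P[1]-P[2]-P[3])/2;yaw=np.arctan2(d[1],d[0]);print("vise x dir",np.degrees(yaw),np.linalg.norm(d))
# jaw tops z=76: corners
j=np.array([[190,127],[385,168],[350,335],[152,297]])/5+[118,117]
P=np.array([ray("top",u,76)[:2] for u in j]);print("jaw",P.round(1),P.mean(0))
c=ray("top",np.array([280,222])/5+[118,117],128)[:2];print("crest guess",c)
print("side guess",ray("side",np.array([350,82])/6+[150,210],128))
np.save("yaw.npy",yaw)
```

```text
[[ 468.4  -98.1]
 [ 438.2 -104.9]
 [ 490.6 -257.8]
 [ 515.8 -247.7]]
gauge c [ 478.26745717 -177.12593025] len 159.26914016059484 yaw of +y end 18.255477755325597
28.963168102629925 -162.91730066738558
[[735.3 284.3]
 [709.5 168. ]
 [477.1 218. ]
 [501.8 334.4]] [605.91316243 251.18223858]
vise x dir -12.124138482738694 238.254720983081
jaw [[680.  292.4]
 [656.7 179. ]
 [559.8 196.8]
 [580.8 311.2]] [619.32776992 244.85602555]
crest guess [616.50857112 227.75117253]
side guess [614.24618644 227.28361766 128.        ]
```

Run:
```python
from h import *
yaw=float(np.load("yaw.npy"))
c=np.array([615.5,227.5,0]);X=np.array([np.cos(yaw),np.sin(yaw),0]);Y=np.array([-X[1],X[0],0])
t=np.radians(np.linspace(-60,60,25))
for n,cc,w,h,f in(("top",(175,165),70,50,11),("side",(210,250),80,70,8)):
    im=imaging.get_image(n); x,y=crop(n,cc,w,h,f,f"pics/o_{n}.png",im); o=cv2.imread(f"pics/o_{n}.png")
    for s in(-20,20):
        p=c+s*X+32*np.sin(t)[:,None]*Y+np.c_[0*t,0*t,96+32*np.cos(t)]
        u=(proj(n,p)-[x,y]+.5)*f
        cv2.polylines(o,[u.astype(np.int32)],False,(0,0,255),1); cv2.circle(o,tuple(u[12].astype(int)),4,(0,255,0),1)
    cv2.imwrite(f"pics/o_{n}.png",o)
# gauge overlay
im=imaging.get_image("top");x,y=crop("top",(316,214),80,60,10,"pics/o_g.png",im);o=cv2.imread("pics/o_g.png")
a=np.radians(17.8);X=np.array([np.cos(a),np.sin(a),0]);Y=np.array([-X[1],X[0],0]);c=np.array([478.3,-177.1,0])
for z,hx,hy in((0,15,80),(16,15,80),(140,11,22)):
    p=np.array([c+sx*hx*X+sy*hy*Y+[0,0,z] for sx,sy in((1,1),(1,-1),(-1,-1),(-1,1))])
    cv2.polylines(o,[((proj("top",p)-[x,y]+.5)*10).astype(np.int32)],True,(0,0,255),1)
cv2.imwrite("pics/o_g.png",o)
```

```text
(no output)
```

View pics/o_top.png

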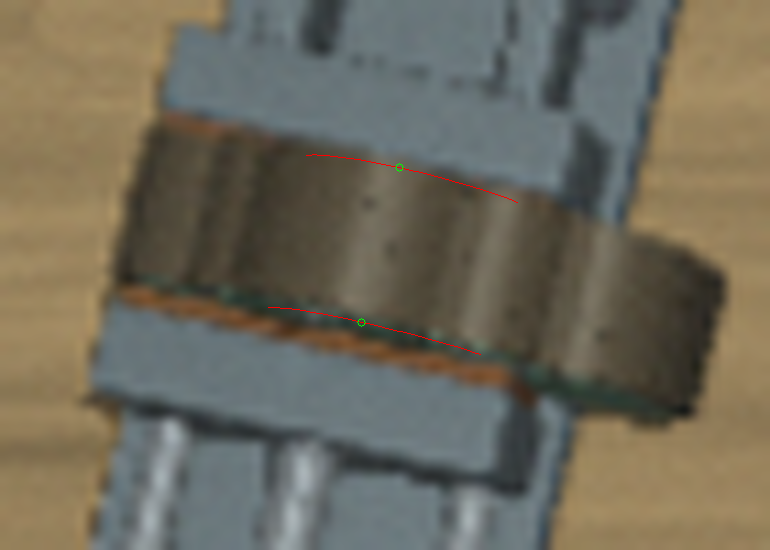

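View pics/o_side.png

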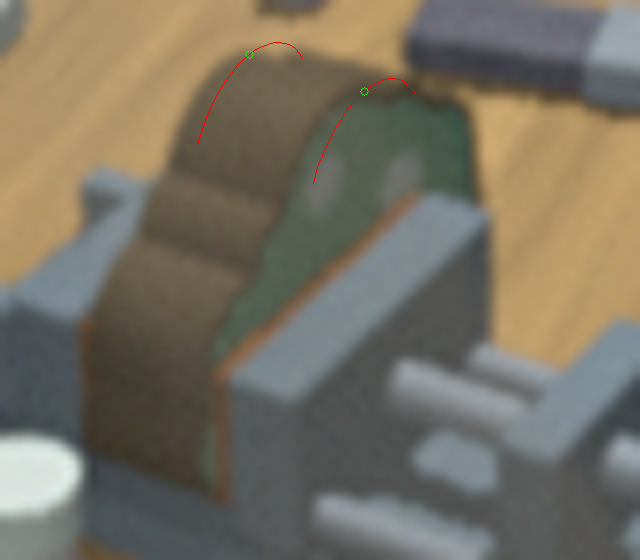

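View pics/o_g.png

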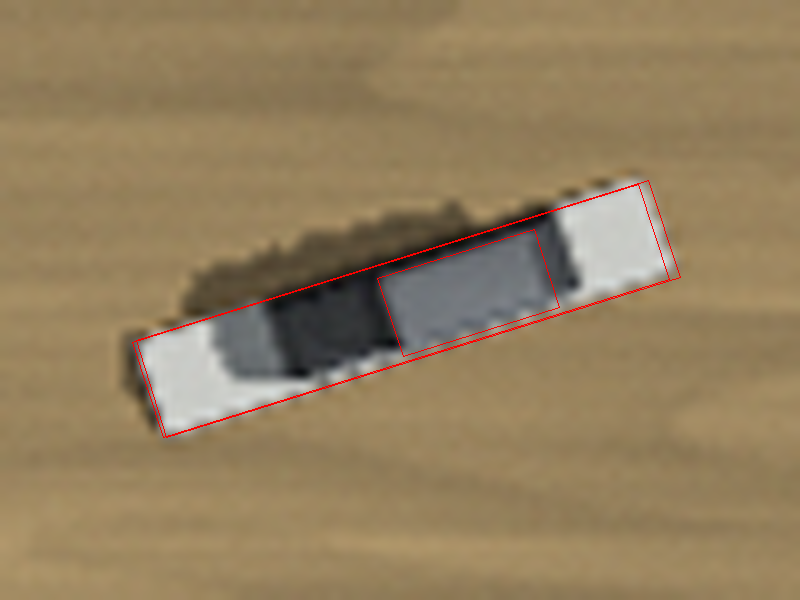

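```bash
cat >> h.py <<'E'
def goal(pos,yawy,tilt=0):
    """tool pointing down, tool y at yaw yawy(deg), then turned about tool y by tilt(rad); returns shift, rotvec in tool axes (m, rad)"""
    s=status.sense(); T=R.from_rotvec(s['ee_rot'])
    y=np.array([np.cos(np.radians(yawy)),np.sin(np.radians(yawy)),0]); z=np.array([0,0,-1.]); x=np.cross(y,z)
    G=R.from_matrix(np.c_[x,y,z])*R.from_rotvec([0,tilt,0])
    d=T.inv().apply(np.array(pos)-s['position'])/1000; w=(T.inv()*G).as_rotvec()
    print("t",round(s['time_s'],2),"pos",s['position'].round(1),"j",s['joints'].round(3),"F",s['wrist_force'].round(2),"grip",round(s['grip_width'],1))
    print("shift",d.round(4),"turn",w.round(4)); return d,w
E
python3 - <<'E'
from h import *
goal([478.3,-177.1,210],17.8)
E
```

```text
t 1.65 pos [ 231.3 -634.2  218.7] j [-1.259  0.116  1.442  0.     1.584 -0.038] F [ 0.82 -0.12 -0.57] grip 92.7
shift [ 0.3887 -0.3447  0.0086] turn [ 1.0000e-04  1.0000e-04 -1.5316e+00]
```

Call:
{"api": "step_arm", "payload": {
  "rows": [
    [[1,0.389,-0.345,0.0086,0,0,-1.532],[1,0.389,-0.345,0.0086,0,0,-1.532],[1,0.389,-0.345,0.0086,0,0,-1.532],[1,0.389,-0.345,0.0086,0,0,-1.532],[1,0.389,-0.345,0.0086,0,0,-1.532],[1,0.389,-0.345,0.0086,0,0,-1.532],[1,0.389,-0.345,0.0086,0,0,-1.532],[1,0.389,-0.345,0.0086,0,0,-1.532],[1,0.389,-0.345,0.0086,0,0,-1.532],[1,0.389,-0.345,0.0086,0,0,-1.532],[1,0.389,-0.345,0.0086,0,0,-1.532],[1,0.389,-0.345,0.0086,0,0,-1.532]]
  ]
}}

```text
time_s: 2.85
position: [479.4, -174.4, 210.1]
ee_rot: [1.845, 2.543, 0.001]
wrist_force: [-0.5, -0.7, 0.9]
grip_width: 93.0
```

Run:
```python
from h import *
goal([478.3,-177.1,106],17.6)
```

```text
t 2.85 pos [ 479.4 -174.4  210.1] j [-0.399 -0.246  1.8    0.     1.587 -0.715] F [-0.52 -0.68  0.86] grip 93.0
shift [-0.0022 -0.0019  0.1041] turn [ 0.0003 -0.0002  0.0083]
```

Call:
{"api": "step_arm", "payload": {
  "rows": [
    [[1,0,0,0.03,0,0,0],[1,0,0,0.06,0,0,0],[1,0,0,0.085,0,0,0],[1,0,0,0.104,0,0,0],[1,0,0,0.104,0,0,0],[1,0,0,0.104,0,0,0]]
  ]
}}

```text
time_s: 3.45
position: [478.4, -177.3, 106.7]
ee_rot: [1.852, 2.538, -0.0]
wrist_force: [0.3, -0.3, 0.2]
grip_width: 93.5
```

Run:
```python
from h import *
goal([478.3,-177.1,106],17.8)
im=imaging.get_image("side");crop("side",(300,170),120,100,6,"pics/s2.png",im)
im=imaging.get_image("top");crop("top",(316,200),90,80,7,"pics/t2.png",im)
```

```text
t 3.45 pos [ 478.4 -177.3  106.7] j [-0.405 -0.197  1.928 -0.     1.41  -0.715] F [ 0.26 -0.33  0.24] grip 93.5
shift [ 0.0003 -0.      0.0007] turn [-0.      0.0002 -0.0007]
```

View pics/s2.png

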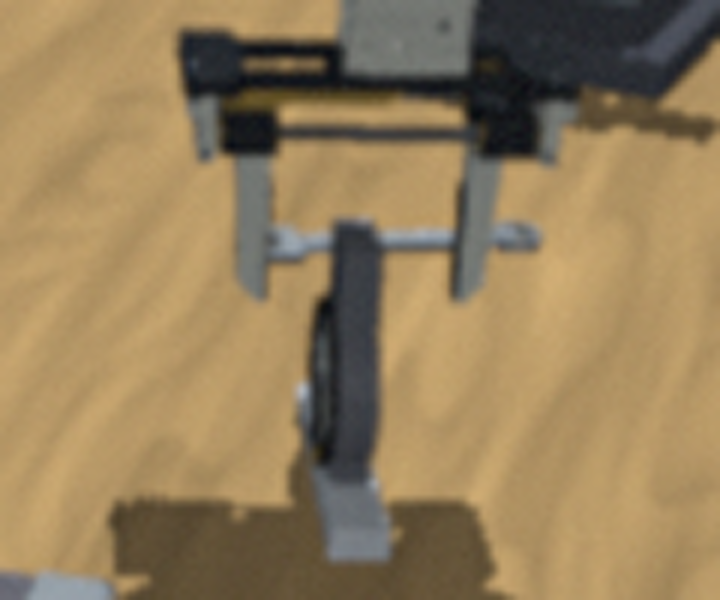

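The fingers straddle the grip block (block at 335–378, fingertips at 250 and 470), with the tips level with the bezel's top. Closing now.

Call:
{"api": "step_arm", "payload": {
  "rows": [
    [[-1,0,0,0,0,0,0],[-1,0,0,0,0,0,0],[-1,0,0,0,0,0,0],[-1,0,0,0,0,0,0],[-1,0,0,0,0,0,0],[-1,0,0,0,0,0,0],[-1,0,0,0,0,0,0],[-1,0,0,0,0,0,0]]
  ],
  "newtons": 45
}}

```text
time_s: 4.35
position: [478.5, -176.7, 106.0]
ee_rot: [-1.851, -2.539, 0.0]
wrist_force: [-0.1, -1.5, -0.8]
grip_width: 33.4
```

Call:
{"api": "step_arm", "payload": {
  "rows": [
    [[-1,0,0,0,0,0,0],[-1,0,0,0,0,0,0],[-1,0,0,0,0,0,0],[-1,0,0,0,0,0,0]]
  ]
}}

```text
time_s: 4.75
position: [478.6, -176.7, 106.0]
ee_rot: [1.851, 2.539, 0.0]
wrist_force: [-0.5, 0.3, -0.9]
grip_width: 21.9
```

Run:
```python
from h import *
K,e,A=cam("side"); print("fwd",A[:,2])
for p in([250,700,450],[250,720,400],[250,750,480],[300,720,400],[255,700,500]):
    print(p,proj("side",p),np.linalg.norm(e-p))
goal([478.5,-177,220],17.8)
```

```text
fwd [ 0.23410796 -0.84710077 -0.47708883]
[250, 700, 450] [[369.61275953 249.27790295]] 514.8683589633093
[250, 720, 400] [[361.48452857 299.52886339]] 528.4763925398939
[250, 750, 480] [[369.85947527 252.28221818]] 456.63006147919896
[300, 720, 400] [[313.88066424 289.89525119]] 530.3111748888697
[255, 700, 500] [[371.45578429 206.2055772 ]] 488.978149033262
t 4.75 pos [ 478.6 -176.7  106. ] j [-0.404 -0.196  1.929  0.     1.409 -0.715] F [-0.5   0.34 -0.88] grip 21.9
shift [-3.00e-04 -1.00e-04 -1.14e-01] turn [0.0001 0.     0.0004]
```

Call:
{"api": "step_arm", "payload": {
  "rows": [
    [[-1,0,0,-0.01,0,0,0],[-1,0,0,-0.03,0,0,0],[-1,0,0,-0.06,0,0,0],[-1,0,0,-0.09,0,0,0],[-1,0,0,-0.12,0,0,0],[-1,0,0,-0.12,0,0,0],[-1,0,0,-0.12,0,0,0]]
  ]
}}

```text
time_s: 5.45
position: [478.5, -176.7, 225.8]
ee_rot: [1.851, 2.539, 0.0]
wrist_force: [-0.0, 0.8, -4.6]
grip_width: 21.7
```

Run:
```python
from h import *
goal([330,740,500],100)
```

```text
t 5.45 pos [ 478.5 -176.7  225.8] j [-0.404 -0.25   1.778 -0.     1.613 -0.715] F [-0.05  0.82 -4.63] grip 21.7
shift [ 0.9181  0.1392 -0.2743] turn [ 0.0000e+00  2.0000e-04 -1.4344e+00]
```

Call:
{"api": "step_arm", "payload": {
  "rows": [
    [[-1,0.04,0.006,-0.03,0,0,-0.06],[-1,0.08,0.012,-0.06,0,0,-0.13],[-1,0.12,0.018,-0.09,0,0,-0.2],[-1,0.16,0.024,-0.11,0,0,-0.27],[-1,0.2,0.03,-0.13,0,0,-0.34],[-1,0.24,0.036,-0.15,0,0,-0.41],[-1,0.28,0.042,-0.17,0,0,-0.48],[-1,0.32,0.048,-0.19,0,0,-0.55],[-1,0.36,0.054,-0.21,0,0,-0.62],[-1,0.4,0.06,-0.23,0,0,-0.69],[-1,0.44,0.066,-0.25,0,0,-0.76],[-1,0.48,0.072,-0.27,0,0,-0.83]]
  ]
}}

```text
time_s: 6.65
position: [399.7, 304.1, 494.9]
ee_rot: [-0.665, -3.069, 0.003]
wrist_force: [0.6, 0.3, -4.5]
grip_width: 21.6
```

Run:
```python
from h import *
goal([330,740,500],100)
```

```text
t 6.65 pos [399.7 304.1 494.9] j [ 0.6   -0.192  1.292 -0.     2.043 -0.544] F [ 0.64  0.26 -4.49] grip 21.6
shift [ 0.2439  0.3679 -0.0056] turn [-0.0017 -0.0019 -0.6013]
```

Call:
{"api": "step_arm", "payload": {
  "rows": [
    [[-1,0.024,0.036,0,0,0,-0.06],[-1,0.048,0.072,0,0,0,-0.12],[-1,0.072,0.108,0,0,0,-0.18],[-1,0.096,0.144,0,0,0,-0.24],[-1,0.12,0.18,0,0,0,-0.3],[-1,0.144,0.216,0,0,0,-0.36],[-1,0.168,0.252,0,0,0,-0.42],[-1,0.192,0.288,0,0,0,-0.48],[-1,0.21,0.32,0,0,0,-0.53],[-1,0.225,0.345,0,0,0,-0.56],[-1,0.234,0.354,0,0,0,-0.585],[-1,0.234,0.354,0,0,0,-0.585]]
  ]
}}

```text
time_s: 7.85
position: [334.7, 724.0, 491.5]
ee_rot: [0.246, -3.129, 0.007]
wrist_force: [0.4, -0.3, -4.7]
grip_width: 21.6
```

Call:
{"api": "step_arm", "payload": {
  "rows": [
    [[-1,0,0,0,0,0,0],[-1,0,0,0,0,0,0],[-1,0,0,0,0,0,0],[-1,0,0,0,0,0,0],[-1,0,0,0,0,0,0],[-1,0,0,0,0,0,0],[-1,0,0,0,0,0,0],[-1,0,0,0,0,0,0],[-1,0,0,0,0,0,0],[-1,0,0,0,0,0,0],[-1,0,0,0,0,0,0],[-1,0,0,0,0,0,0]]
  ]
}}

```text
time_s: 9.05
position: [335.0, 721.6, 496.1]
ee_rot: [0.244, -3.132, -0.0]
wrist_force: [-0.6, -0.3, -3.6]
grip_width: 21.8
```

Run:
```python
from h import *
goal([330,740,500],100)
im=imaging.get_image("side"); cv2.imwrite("view.png",im[:,:,::-1])
s=status.sense(); np.save("vp.npy",np.r_[s['position'],s['ee_rot']])
p=s['position']-[0,0,48]; u=proj("side",p)[0];print(u)
print(crop("side",u,150,130,5,"pics/v1.png",im))
```

```text
t 9.05 pos [335.  721.6 496.1] j [ 1.104  0.515  0.495  0.     2.131 -0.622] F [-0.6  -0.33 -3.63] grip 21.8
shift [ 0.0021  0.019  -0.0039] turn [ 0.     -0.     -0.0193]
[283.88975023 247.45995954]
(208, 182)
```

View pics/v1.png

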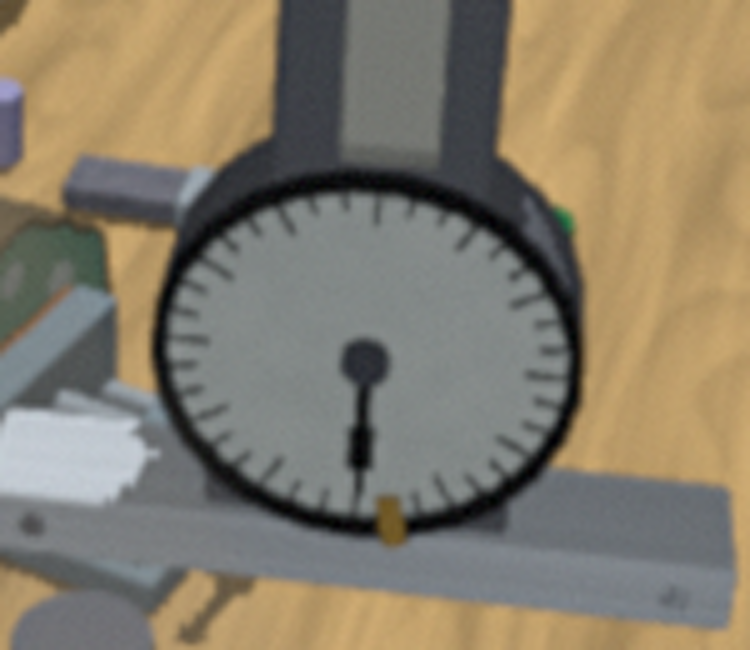

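Run:
```python
from h import *
v=np.load("vp.npy");T=R.from_rotvec(v[3:]); 
gx=T.apply([0,1,0]); gz=T.apply([0,0,-1]); gy=np.cross(gz,gx); O=v[:3]-106*gz
K,e,A=cam("side")
def hit(c,xp):
    u=np.array(c)/5+[208,182]-.4
    d=A@np.linalg.solve(K,[u[0],u[1],1]); t=((O+xp*gx-e)@gx)/(d@gx); p=e+t*d-O; return np.array([p@gy,p@gz])
for xp in(12,15):
    h=hit((365,362),xp); print(xp,"hub",h)
    for n,c in(("tabmid",(392,521)),("tabtop",(388,498)),("tabbot",(395,545)),("tip",(358,505)),("ptrmid",(360,450)),("tick top",(378,210)),("bezL",(156,345)),("bezR",(580,365)),("bezT",(355,178)),("bezB",(370,530))):
        q=hit(c,xp)-h; print(n,q.round(1),np.linalg.norm(q).round(1),"angle",np.arctan2(q[0],-q[1]).round(4))
```

```text
12 hub [-2.43295707 57.97865512]
tabmid [  7.7 -39.7] 40.4 angle 0.1907
tabtop [  6.5 -33.8] 34.4 angle 0.1901
tabbot [  8.6 -46. ] 46.8 angle 0.1858
tip [  0.4 -36.4] 36.4 angle 0.0101
ptrmid [  0.1 -22.1] 22.1 angle 0.0036
tick top [ 0.7 36.2] 36.2 angle 3.1218
bezL [-42.6  -0.7] 42.6 angle -1.5546
bezR [42.7  4.2] 42.9 angle 1.6687
bezT [-4.1 43. ] 43.2 angle -3.0464
bezB [  3.2 -42.7] 42.8 angle 0.0749
15 hub [-2.29963887 60.11304742]
tabmid [  7.6 -39.4] 40.1 angle 0.1907
tabtop [  6.5 -33.5] 34.1 angle 0.1901
tabbot [  8.6 -45.6] 46.4 angle 0.1858
tip [  0.4 -36.1] 36.1 angle 0.0101
ptrmid [  0.1 -22. ] 22.0 angle 0.0036
tick top [ 0.7 35.9] 35.9 angle 3.1218
bezL [-42.3  -0.7] 42.3 angle -1.5546
bezR [42.4  4.2] 42.6 angle 1.6687
bezT [-4.1 42.6] 42.8 angle -3.0464
bezB [  3.2 -42.4] 42.5 angle 0.0749
```

The dial faces the camera, with the hub at crop (365,362), pointer tip (358,505) and brass tab (392,521). That puts the tab at about +0.19 rad and the pointer at about 0.005. Next I'll check the tilt in the air by turning −0.187 about tool y.

Call:
{"api": "step_arm", "payload": {
  "rows": [
    [[-1,0,0,0,0,-0.04,0],[-1,0,0,0,0,-0.08,0],[-1,0,0,0,0,-0.12,0],[-1,0,0,0,0,-0.16,0],[-1,0,0,0,0,-0.187,0],[-1,0,0,0,0,-0.187,0],[-1,0,0,0,0,-0.187,0],[-1,0,0,0,0,-0.187,0],[-1,0,0,0,0,-0.187,0],[-1,0,0,0,0,-0.187,0],[-1,0,0,0,0,-0.187,0],[-1,0,0,0,0,-0.187,0]]
  ]
}}

```text
time_s: 10.3
position: [335.1, 721.6, 496.0]
ee_rot: [-0.229, 2.946, 0.021]
wrist_force: [0.2, 0.5, -3.9]
grip_width: 21.6
```

Call:
{"api": "step_arm", "payload": {
  "rows": [
    [[-1,0,0,0,0,0,0],[-1,0,0,0,0,0,0],[-1,0,0,0,0,0,0],[-1,0,0,0,0,0,0],[-1,0,0,0,0,0,0],[-1,0,0,0,0,0,0],[-1,0,0,0,0,0,0],[-1,0,0,0,0,0,0]]
  ]
}}

```text
time_s: 11.1
position: [335.0, 721.6, 496.0]
ee_rot: [-0.229, 2.946, 0.021]
wrist_force: [-0.1, 0.3, -4.0]
grip_width: 21.4
```

Run:
```python
from h import *
goal([330,740,500],100,-.187)
im=imaging.get_image("side"); cv2.imwrite("view2.png",im[:,:,::-1])
s=status.sense(); np.save("vp2.npy",np.r_[s['position'],s['ee_rot']])
p=s['position']-[0,0,48]; u=proj("side",p)[0]
print(crop("side",u,110,100,6,"pics/v2.png",im))
```

```text
t 11.1 pos [335.  721.6 496. ] j [ 1.164  0.415  0.64  -0.172  1.98  -0.639] F [-0.13  0.28 -4.02] grip 21.4
shift [ 0.0013  0.0189 -0.0043] turn [-0.0036 -0.     -0.019 ]
(228, 197)
```

View pics/v2.png

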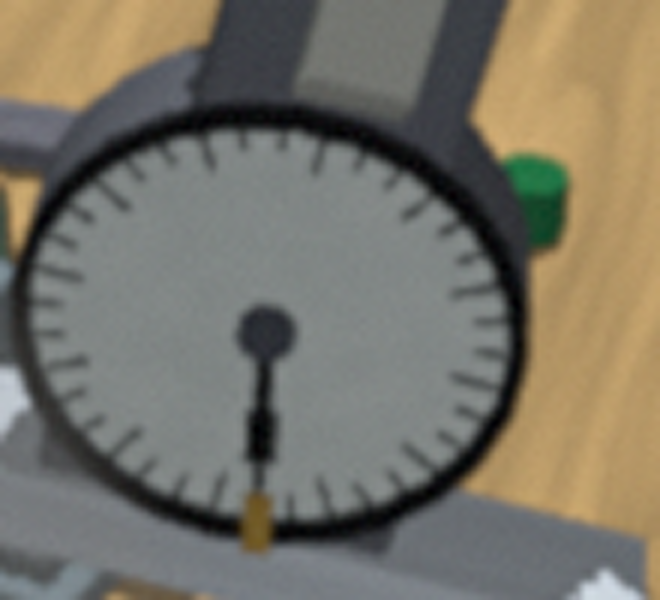

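```bash
cat >> h.py <<'E'
def place(h,yawg=167.9,tilt=-.187,C=(617,234.3,96),off=-2.4):
    y=np.array([np.cos(np.radians(yawg)),np.sin(np.radians(yawg)),0]); x=np.cross(y,[0,0,-1.])
    G=R.from_matrix(np.c_[x,y,[0,0,-1.]])*R.from_rotvec([0,tilt,0])
    gx=G.apply([0,1,0]);gz=G.apply([0,0,-1]);gy=np.cross(gz,gx)
    base=np.array(C)+32*gz; tcp=base+106*gz-off*gy+[0,0,h]; print("base",base,"tcp",tcp)
    return goal(tcp,yawg,tilt)
E
python3 - <<'E'
from h import *
place(170)
E
```

```text
base [615.75294035 228.48298646 127.44212454] tcp [611.1277413  206.90836044 401.1479732 ]
t 11.15 pos [335.  721.6 496.1] j [ 1.164  0.415  0.64  -0.172  1.98  -0.639] F [ 0.44 -0.08 -3.73] grip 21.8
shift [-0.1722 -0.5512  0.1292] turn [-2.2390e-01  1.0000e-04 -1.1834e+00]
```

Call:
{"api": "step_arm", "payload": {
  "rows": [
    [[-1,-0.0115,-0.0367,0.0086,-0.0149,0,-0.079],[-1,-0.023,-0.0735,0.0172,-0.03,0,-0.158],[-1,-0.0344,-0.11,0.0258,-0.045,0,-0.237],[-1,-0.046,-0.147,0.0345,-0.06,0,-0.316],[-1,-0.0574,-0.184,0.043,-0.075,0,-0.394],[-1,-0.069,-0.22,0.0517,-0.09,0,-0.473],[-1,-0.08,-0.257,0.06,-0.1045,0,-0.552],[-1,-0.092,-0.294,0.069,-0.119,0,-0.631],[-1,-0.103,-0.331,0.0775,-0.134,0,-0.71],[-1,-0.115,-0.367,0.086,-0.149,0,-0.789],[-1,-0.126,-0.404,0.095,-0.164,0,-0.868],[-1,-0.138,-0.441,0.103,-0.179,0,-0.947]]
  ]
}}

```text
time_s: 12.35
position: [556.3, 308.2, 420.5]
ee_rot: [-1.585, 2.522, 0.148]
wrist_force: [-0.1, 0.3, -4.1]
grip_width: 21.3
```

Call:
{"api": "step_arm", "payload": {
  "rows": [
    [[-1,0,0,0,0,0,0],[-1,0,0,0,0,0,0]]
  ]
}}

```text
time_s: 12.55
position: [556.4, 308.9, 420.5]
ee_rot: [-1.578, 2.527, 0.148]
wrist_force: [0.5, 0.6, -3.3]
grip_width: 21.8
```

Run:
```python
from h import *
place(60)
```

```text
base [615.75294035 228.48298646 127.44212454] tcp [611.1277413  206.90836044 291.1479732 ]
t 12.55 pos [556.4 308.9 420.5] j [ 0.409 -0.05   1.296  0.123  1.752 -2.247] F [ 0.53  0.61 -3.32] grip 21.8
shift [ 0.0905 -0.0939  0.1145] turn [-4.520e-02 -2.000e-04 -2.388e-01]
```

Call:
{"api": "step_arm", "payload": {
  "rows": [
    [[-1,0.018,-0.019,0.014,-0.009,0,-0.048],[-1,0.036,-0.038,0.032,-0.018,0,-0.096],[-1,0.054,-0.056,0.055,-0.027,0,-0.143],[-1,0.072,-0.075,0.08,-0.036,0,-0.191],[-1,0.0905,-0.094,0.1,-0.0452,0,-0.239],[-1,0.0905,-0.094,0.1145,-0.0452,0,-0.239],[-1,0.0905,-0.094,0.1145,-0.0452,0,-0.239],[-1,0.0905,-0.094,0.1145,-0.0452,0,-0.239]]
  ]
}}

```text
time_s: 13.35
position: [610.8, 209.2, 292.3]
ee_rot: [-1.884, 2.323, 0.176]
wrist_force: [0.5, 0.6, -3.8]
grip_width: 21.7
```

Run:
```python
from h import *
place(20)
im=imaging.get_image("side");print(crop("side",(220,220),140,120,5,"pics/s3.png",im))
im=imaging.get_image("top");print(crop("top",(175,165),120,100,6,"pics/t3.png",im))
```

```text
base [615.75294035 228.48298646 127.44212454] tcp [611.1277413  206.90836044 251.1479732 ]
t 13.35 pos [610.8 209.2 292.3] j [ 0.211 -0.017  1.47   0.171  1.61  -2.709] F [ 0.52  0.6  -3.82] grip 21.7
shift [ 0.0098 -0.0008  0.04  ] turn [-0.0003  0.0004  0.0032]
(150, 160)
(115, 115)
```

View pics/s3.png

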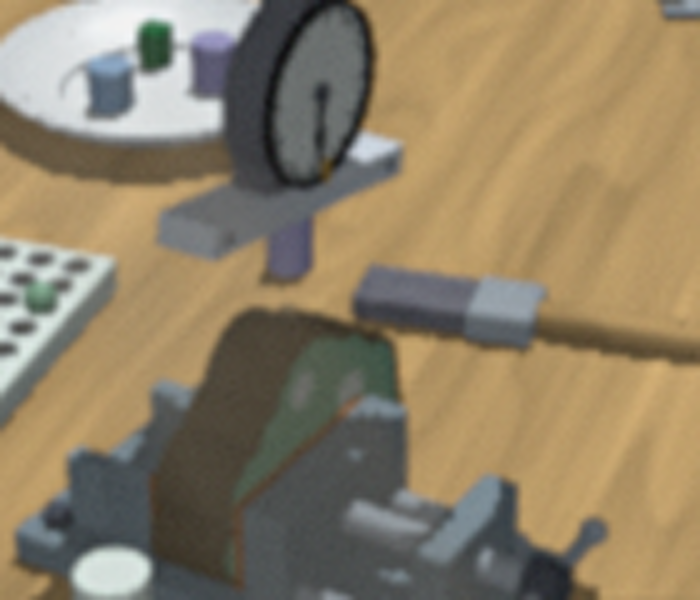

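View pics/t3.png

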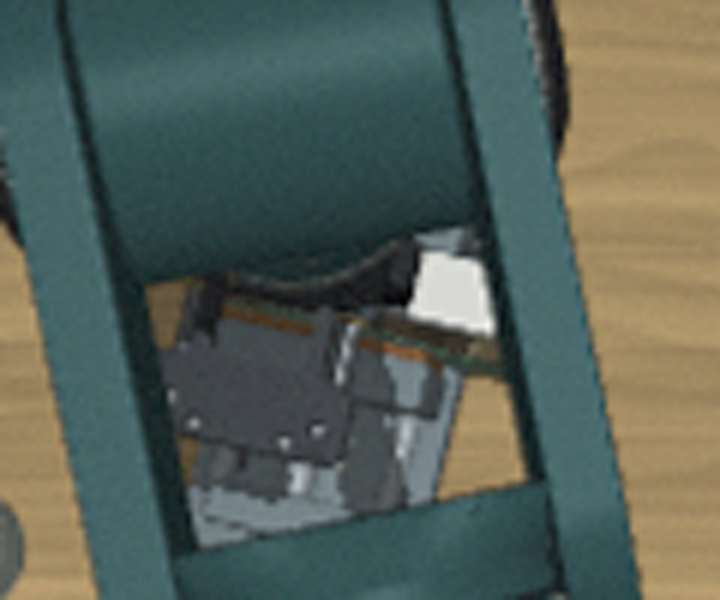

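Call:
{"api": "step_arm", "payload": {
  "rows": [
    [[-1,0.0025,0,0.013,0,0,0],[-1,0.005,0,0.026,0,0,0],[-1,0.0074,0,0.0393,0,0,0],[-1,0.0074,0,0.0393,0,0,0],[-1,0.0074,0,0.0393,0,0,0],[-1,0.0074,0,0.0393,0,0,0]]
  ]
}}

```text
time_s: 14.05
position: [611.3, 207.9, 251.8]
ee_rot: [-1.883, 2.323, 0.176]
wrist_force: [0.7, -0.3, -3.7]
grip_width: 21.8
```

Run:
```python
from h import *
place(0)
im=imaging.get_image("side");print(crop("side",(220,220),120,100,6,"pics/s4.png",im))
o=cv2.imread("pics/s4.png")
s=status.sense();T=R.from_rotvec(s['ee_rot']);gx=T.apply([0,1,0]);gz=T.apply([0,0,-1]);gy=np.cross(gz,gx);O=s['position']-106*gz-2.4*gy
p=np.array([O+sx*15*gx+sy*80*gy for sx,sy in((1,1),(1,-1),(-1,-1),(-1,1))])
u=((proj("side",p)-[160,170]+.5)*6).astype(np.int32);cv2.polylines(o,[u],True,(0,0,255),1);cv2.imwrite("pics/s4.png",o)
```

```text
base [615.75294035 228.48298646 127.44212454] tcp [611.1277413  206.90836044 231.1479732 ]
t 14.05 pos [611.3 207.9 251.8] j [ 0.209 -0.012  1.53   0.171  1.547 -2.722] F [ 0.69 -0.31 -3.7 ] grip 21.8
shift [ 0.0049 -0.0001  0.0201] turn [-0.0003  0.0002  0.0026]
(160, 170)
```

View pics/s4.png

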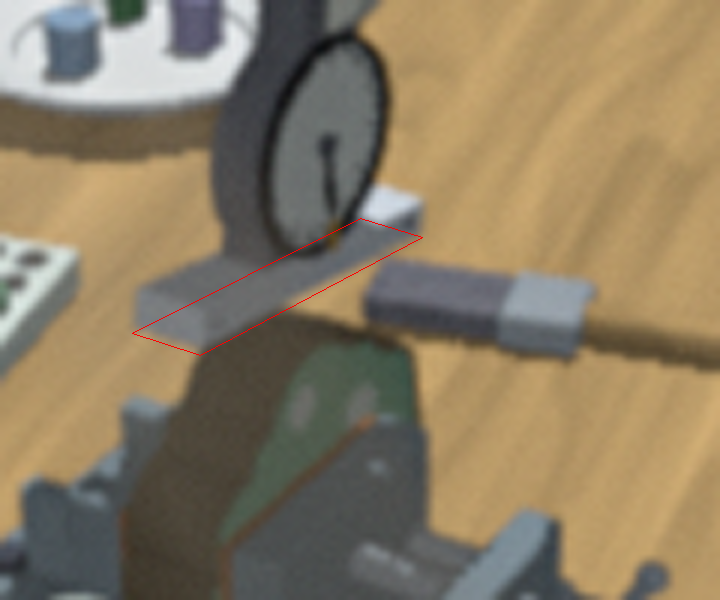

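Call:
{"api": "step_arm", "payload": {
  "rows": [
    [[-1,0.0007,0,0.004,0,0,0],[-1,0.0015,0,0.008,0,0,0],[-1,0.0022,0,0.012,0,0,0],[-1,0.0026,0,0.014,0,0,0],[-1,0.0026,0,0.014,0,0,0],[-1,0.0026,0,0.014,0,0,0]]
  ]
}}

```text
time_s: 14.7
position: [611.1, 208.0, 237.0]
ee_rot: [-1.883, 2.324, 0.176]
wrist_force: [-0.3, -0.1, -3.5]
grip_width: 21.6
```

Call:
{"api": "step_arm", "payload": {
  "rows": [
    [[-1,0.0002,0,0.001,0,0,0],[-1,0.0004,0,0.002,0,0,0],[-1,0.0004,0,0.002,0,0,0],[-1,0.0004,0,0.002,0,0,0]]
  ]
}}

```text
time_s: 15.1
position: [611.1, 208.0, 234.9]
ee_rot: [-1.883, 2.324, 0.176]
wrist_force: [-0.5, -0.8, -4.1]
grip_width: 21.6
```

Call:
{"api": "step_arm", "payload": {
  "rows": [
    [[-1,0.0001,0,0.0005,0,0,0],[-1,0.0002,0,0.001,0,0,0],[-1,0.0003,0,0.0015,0,0,0],[-1,0.0003,0,0.0015,0,0,0]]
  ]
}}

```text
time_s: 15.5
position: [611.1, 207.9, 233.3]
ee_rot: [-1.883, 2.324, 0.176]
wrist_force: [0.3, -0.5, -3.3]
grip_width: 21.7
```

Call:
{"api": "step_arm", "payload": {
  "rows": [
    [[-1,0.0001,0,0.0005,0,0,0],[-1,0.0002,0,0.001,0,0,0],[-1,0.0002,0,0.001,0,0,0],[-1,0.0002,0,0.001,0,0,0]]
  ]
}}

```text
time_s: 15.9
position: [611.1, 208.0, 232.4]
ee_rot: [-1.883, 2.324, 0.176]
wrist_force: [-0.2, -0.8, -4.2]
grip_width: 21.9
```

Call:
{"api": "step_arm", "payload": {
  "rows": [
    [[-1,0.0001,0,0.0005,0,0,0],[-1,0.0002,0,0.001,0,0,0],[-1,0.0002,0,0.001,0,0,0],[-1,0.0002,0,0.001,0,0,0]]
  ]
}}

```text
time_s: 16.3
position: [611.1, 207.9, 231.3]
ee_rot: [-1.883, 2.324, 0.176]
wrist_force: [0.3, -0.7, -4.3]
grip_width: 21.6
```

Call:
{"api": "step_arm", "payload": {
  "rows": [
    [[-1,0.0001,0,0.0005,0,0,0],[-1,0.0002,0,0.001,0,0,0],[-1,0.0002,0,0.001,0,0,0],[-1,0.0002,0,0.001,0,0,0]]
  ]
}}

```text
time_s: 16.7
position: [611.2, 207.9, 230.9]
ee_rot: [-1.883, 2.323, 0.176]
wrist_force: [-1.6, -0.9, 2.6]
grip_width: 21.7
```

Call:
{"api": "step_arm", "payload": {
  "rows": [
    [[-1,0,0,0,0,0,0],[-1,0,0,0,0,0,0],[-1,0,0,0,0,0,0],[-1,0,0,0,0,0,0],[-1,0,0,0,0,0,0],[-1,0,0,0,0,0,0],[-1,0,0,0,0,0,0],[-1,0,0,0,0,0,0]]
  ]
}}

```text
time_s: 17.5
position: [611.2, 207.9, 230.8]
ee_rot: [-1.883, 2.323, 0.176]
wrist_force: [-2.2, -2.0, 5.1]
grip_width: 21.6
```

Run:
```python
from h import *
place(0)
F=[]
for i in range(6):
    im=imaging.get_image("side");F.append(status.sense()['wrist_force'])
print(np.array(F).round(2), status.sense()['moment'])
print(crop("side",(215,205),100,90,8,"pics/s5.png",im))
```

```text
base [615.75294035 228.48298646 127.44212454] tcp [611.1277413  206.90836044 231.1479732 ]
t 17.5 pos [611.2 207.9 230.8] j [ 0.209 -0.008  1.56   0.171  1.514 -2.728] F [-2.18 -2.01  5.08] grip 21.6
shift [ 0.0009 -0.0001 -0.0005] turn [-0.0003  0.0002  0.0027]
[[-2.82 -2.37  5.81]
 [-1.62 -1.79  4.74]
 [-2.57 -0.97  4.66]
 [-1.73 -1.73  5.75]
 [-1.95 -1.32  6.17]
 [-1.82 -2.08  4.99]] [-0.1361517   0.46431597  0.08047   ]
(165, 160)
```

View pics/s5.png

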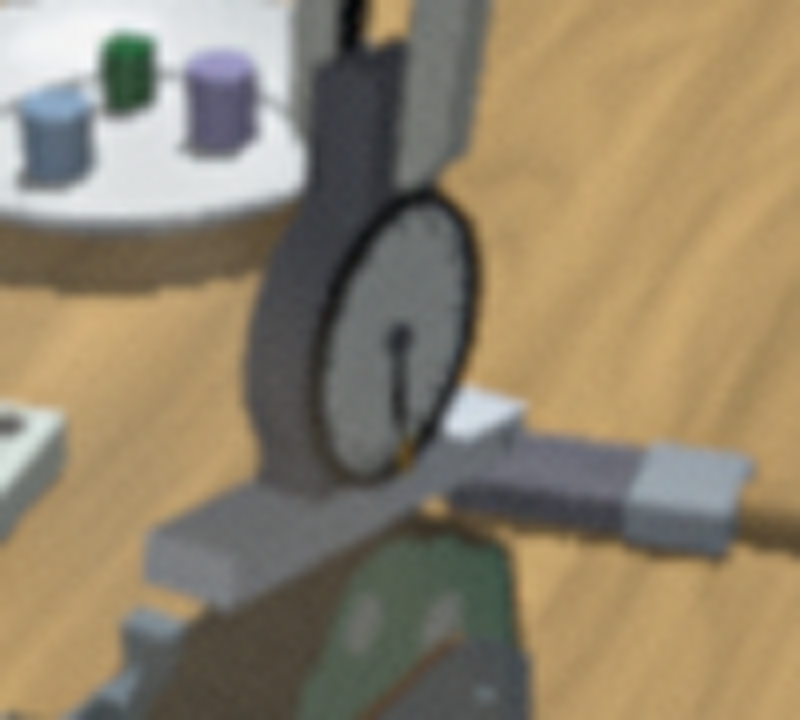

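Side view: the base rests on the crest with only the slab beneath it. The pointer (hub (399,338), tip (404,435)) points straight at the brass tab (407,452). The contact force holds steady at about 9 N, and contact came at the height I predicted, within 0.5 mm.

Run:
```python
from h import *
from plant import workorder
s=status.sense();print(s['time_s'],s['wrist_force'],s['grip_width'])
print(workorder.close_job())
```

```text
17.8 [-1.82014018 -2.07664219  4.99488432] 21.826151169564913
the job is handed in; nothing more can be done
None
```

I gripped the gauge by its grip block at 45 N and lifted it. Holding the dial up to the side camera, I read the index tab at about 0.19 rad. I then set the base on the slab's crest, tilted by 0.187 rad with the dial facing the vise's −x side, and handed the job in at 17.8 s, still gripping. The job reports no verdict.

My last checks agreed:
- **Pointer:** it settled in line with the tab, both held up to the camera and on the slab. On the slab the picture is coarse (about 0.4 px per mm), so the 0.06 rad match rests mainly on the close view in the air and the unchanged tool tilt.
- **Contact force:** about 9 N upwards plus a 2 to 3 N sideways part, and steady. The base touched the stone within 0.5 mm of the height I had computed.
- **Position:** by calibration the middle of the base is about 6 mm from the crest, and within a few mm of mid-thickness. I placed the crest along the slab by eye from two views that differed by about 5 to 7 mm.
- **Surroundings:** the pictures showed the base clear of the vise. I did not re-measure the other things on the bench, but I kept the arm and gauge above or away from them.

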